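# Nest the serving dishes and present the tomato

## Robot

A 6-joint arm with a two-finger parallel gripper is mounted at the origin on the work surface. World frame = base frame: x ahead of the robot, y to its left, z up, the work surface at z = 0. Lengths are in m, angles in rad, forces in N, time in s.
With the tool pointing down it reaches from about 0.3 to 0.875 m from the base axis. Payload 6.4 kg.
Tool frame: the origin (TCP) lies at the very end of the fingers, on their centre line; the grasp point (between the pads) lies 19 mm behind it; z points along the fingers, y is the line along which they close (so a half turn about z gives the same grasp; the last joint's range is limited). The gripper opens to 88 mm and grips with 3 to 60 N. Pads are 18 mm wide; open, the fingers measure 123 mm over their backs; the gripper's body (75 mm by 187 mm) begins 45 mm behind the grasp point.
Start: joints at [0.993, 0.181, 1.607, -0, 1.354, -0.206], TCP at [0.209, 0.536, 0.239] pointing down, gripper open.
Joint ranges: [-2.99, 2.99], [-0.89, 2.07], [0.3, 2.58], [-1.14, 4.28], [0, 2.63], [-3.12, 3.12]. Speed limits (rad/s): [2.57, 2.57, 3.01, 3.14, 3.14, 3.14].

## Interface

Orientations are given as a unit quaternion [w, x, y, z].
In Python, from bench import monitor, eyes, job gives the robot as it stands.
- The arm moves only by the tool arm_command, never from a script. Its argument "steps" is a list of rows, each a list of 7 numbers: the shift along the tool's x, y, z scaled (see below), then the turn, a rotation vector about the tool's x, y, z scaled (see below), then the opening, from 0 (shut) to 1 (fully open). A call has 1 to 10 rows; each row shifts and turns the commanded pose from where the row before left it, along the tool's axes as they then stand; what a row does not reach is not made up. The controller multiplies each number of a shift by 0.3 m and each number of a turn by 45 degrees. A row lasts 1/10 s, in which the tool goes at most 50 mm and 8.59 degrees, less where a joint would pass 70% of its speed; a pose out of reach is approached as far as the arm can. A call with a number of a shift or a turn outside -1 to 1 is refused whole. A call with a gripper value outside its range is refused whole. The fingers move at their own pace and stop on an object; the grip force is fixed at half the most. Time passes only in rows, so rows that do not move let the fingers close. It gives the time, the measured TCP pose, the force, the opening and the grip force at its end, in the units of the state.
- monitor.get_obs(): the state, without advancing time (a new reading comes with each control period).
- eyes.camera(name): name is "scene" or "top" or "wrist"; returns a dict with "img" (384x512x3 uint8, red, green, blue), "mtx" (3x3 intrinsics, pixels), "extrinsics" (4x4, takes a point from camera to world coordinates). Camera axes: x right, y up, looking along -z (the intrinsics and any distortion apply to the point x, -y, -z); pixel columns grow to the right and rows downward; lengths in m; the calibration is good to about 2 mm. A picture is of the moment at which its call begins. There is no depth.
- job.job_done(): hands the job in; it is judged then, once.
The state is a dict: "time_s": time; "joints": joint angles; "joint_velocities": joint speeds; "tau": joint torques, N m; "tool_pos": TCP position; "tool_rot": TCP orientation; "ft_force": force on the tool from outside, world axes, zero at the start; "wrist_torque": the same for the moment, N m; "grip_width": finger opening in m; "finger_force": force on a finger pad.
Only numpy, scipy, OpenCV 4.12 (cv2) and the standard library are available. Lean on these libraries where they do the work, as an engineer would, in place of code of your own. Each camera call takes 0.05 s, during which the arm holds its last target. There are 200 camera calls.

## Task

Nest the three handled dishes on the mat: the terracotta one into the blue one where it stands, then the white one with its tomato into the terracotta one, letting go of each, their handles clear of the blue handle. Then lift the nest by the blue handle about 10 cm straight up, and up there turn it a quarter turn over the middle of the mat until that handle points squarely at the red-striped edge. Keep the dishes level and the tomato centred throughout, leave the bottle, jar and can alone, and finish still holding the nest there, level and still.

Things in the scene. Friction and masses are not known exactly. Their poses are not given: they have to be found in the camera images.
- mat: fixed cork mat on the white counter, 200 (x) by 260 (y) mm, 4 mm thick, slightly turned; origin at the centre of its underside, z up. A red stripe 16 mm wide runs along its -x edge, the edge on the robot's side. Its +y is the mat's left as the robot sees it
- big_dish: largest dish, glazed blue, loose, 130 g; starts about mid-mat, handle towards the mat's +y (within 10 degrees). Origin: centre of its underside, z up, handle along its own -x. Foot diameter 72, rim diameter 108, height 16, wall 4 sloping out; flat inner floor 5 above its underside, 71 across. Handle: dark wooden level bar 36 long (x), 12 wide (y), 16 high, on a rising stem from the rim
- big_grip (a point): centre of the blue dish's wooden grip bar: 81 mm from the dish's axis along its -x, 32 mm above its underside; pinch it across its 12 mm width from above. It takes a firm grip (about 40 N) to hold the loaded nest level from here
- mid_dish: middle dish, terracotta, same form and handle, loose, 80 g; starts on the counter right or left of the mat, handle roughly towards the robot. Origin: centre of its underside, z up, handle along its own -x. Foot diameter 56, rim diameter 86, height 18, wall 4; flat inner floor 5 above its underside, 54 across. Nested, it rests on the big dish's inner floor, at any yaw
- mid_grip (a point): centre of the terracotta dish's grip bar (same bar, 36 x 12 x 16 mm): 70 mm from its axis along its -x, 38 mm above its underside
- small_dish: smallest dish, white, loose, 60 g, holds the tomato; starts on the other side of the mat, handle roughly towards the robot. Origin: centre of its underside, z up, handle along its own -x. Foot diameter 38, rim diameter 68, height 22; inside dished: flat spot 14 across, 7 above its underside, then an 18 degree slope up to the rim. Nested, it rests on the middle dish's inner floor
- small_grip (a point): centre of the white dish's grip bar (same bar, 36 x 12 x 16 mm): 61 mm from its axis along its -x, 40 mm above its underside
- tomato_center (a point): centre of the red cherry tomato, a firm ball of 24 mm diameter, about 15 g, that rolls freely; at rest its centre is 19 mm above the white dish's underside. It stays in the middle if the dish is moved smoothly and level; more than 16 mm off the dish's axis fails
- soy_bottle: bystander: amber bottle with red cap, 54 mm diameter, 150 mm high, beyond the mat; origin at the centre of its underside
- pepper_jar: bystander: glass jar with black cap, 44 mm diameter, 85 mm high, beyond the mat; origin at the centre of its underside
- sesame_can: bystander: green can with yellow cap, 52 mm diameter, 65 mm high, beyond and right of the mat; origin at the centre of its underside

How it is judged:
On the way, in this order (a step that is already met when the one before it is completed fails the run):
1. the terracotta dish sits flat in the blue dish on the mat, let go (horizontal distance between mid_dish and big_dish below 0.014 m and z of mid_dish in the frame of big_dish between 0.002 and 0.009 m and angle between the z axis of mid_dish and the z axis of big_dish, either way round below 0.12 rad and height (world z) of big_dish below 0.012 m and contact force between the fingers and mid_dish below 0.1 N), for 0.2 s.
2. the white dish with its tomato sits flat in the terracotta dish, let go, all still on the mat (horizontal distance between mid_dish and big_dish below 0.014 m and z of mid_dish in the frame of big_dish between 0.002 and 0.009 m and angle between the z axis of mid_dish and the z axis of big_dish, either way round below 0.12 rad and horizontal distance between small_dish and mid_dish below 0.014 m and z of small_dish in the frame of mid_dish between 0.002 and 0.009 m and angle between the z axis of small_dish and the z axis of mid_dish, either way round below 0.12 rad and height (world z) of big_dish below 0.012 m and horizontal distance between tomato_center and small_dish below 0.012 m and z of tomato_center in the frame of small_dish below 0.026 m and contact force between the fingers and small_dish below 0.1 N), for 0.2 s.
3. the nest is lifted more than 5 cm clear, the blue handle still towards the mat's left (horizontal distance between mid_dish and big_dish below 0.014 m and z of mid_dish in the frame of big_dish between 0.002 and 0.009 m and angle between the z axis of mid_dish and the z axis of big_dish, either way round below 0.12 rad and horizontal distance between small_dish and mid_dish below 0.014 m and z of small_dish in the frame of mid_dish between 0.002 and 0.009 m and angle between the z axis of small_dish and the z axis of mid_dish, either way round below 0.12 rad and height (world z) of big_dish above 0.055 m and angle between the x axis of big_dish and the y axis of mat, either way round below 0.45 rad and y of big_grip in the frame of mat above 0.03 m), for 0.1 s.
At the end, for the whole second after the job is handed in: Nest held still by the blue dish alone, other handles over 5 cm from its handle, 5.5 to 25 cm up, axis within 50 mm of mat centre, handle to the red edge within 12 deg, dishes level within 7 deg and flat in one another (axes within 14 mm), tomato within 12 mm of its dish's axis (horizontal distance between mid_dish and big_dish below 0.014 m and z of mid_dish in the frame of big_dish between 0.002 and 0.009 m and angle between the z axis of mid_dish and the z axis of big_dish, either way round below 0.12 rad and horizontal distance between small_dish and mid_dish below 0.014 m and z of small_dish in the frame of mid_dish between 0.002 and 0.009 m and angle between the z axis of small_dish and the z axis of mid_dish, either way round below 0.12 rad and horizontal distance between tomato_center and small_dish below 0.012 m and z of tomato_center in the frame of small_dish below 0.026 m and height (world z) of big_dish between 0.055 and 0.25 m and angle between each of big_dish, small_dish's own z axis and vertical below 0.12 rad and angle between the x axis of big_dish and the x axis of mat, either way round below 0.22 rad and x of big_grip in the frame of mat below -0.02 m and horizontal distance between big_dish and mat below 0.05 m and contact force between the fingers and big_dish above 2 N and contact force between the arm and mid_dish below 0.1 N and contact force between the arm and small_dish below 0.1 N and horizontal distance between each of mid_grip, small_grip and big_grip above 0.05 m and linear speed of big_dish below 0.03 m/s and angular speed of big_dish below 0.2 rad/s); the arm keeps its last pose, push and grip.
It fails at once if the tomato rolls more than 16 mm from its dish's axis (horizontal distance between tomato_center and small_dish above 0.016 m).
It fails at once if a dish is tipped more than 17 degrees (angle between any of big_dish, mid_dish, small_dish's own z axis and vertical above 0.3 rad).
It fails at once if a bystander is shifted by more than 25 mm or tipped over (distance of any of soy_bottle, pepper_jar, sesame_can from where it was at the start of the episode above 0.025 m or angle between any of soy_bottle, pepper_jar, sesame_can's own z axis and vertical above 0.3 rad).
It also fails if it takes over 72 s, if anything falls off the work surface, if the arm or the gripper's body presses on something with over 40 N, if the wrist force passes 120 N, or if a joint passes its speed limit or range.

## Working session

There is one attempt and no reset: what is moved stays moved. The work goes in short steps, Python scripts to look and compute and a tool call to move; the robot and the scene stay as the last step left them, time stands still between calls to the robot, and variables do not carry over. Pictures are saved under pics/ and viewed, at most 10 in all, crops included, and the job is handed in when it is done.

Besides the shell and the picture viewer there is one more tool, called after ">>>" as a command line: name --pt "numbers of a row" for each row, then --argument value for the rest. arm_command: Moves the arm, as the interface text tells. Its arguments: {"type":"object","properties":{"steps":{"type":"array"}},"required":["steps"]}

```bash
mkdir -p pics; python3 - <<'E'
from bench import monitor, eyes, job
import cv2,numpy as np
o=monitor.get_obs(); print({k:np.round(v,3).tolist() for k,v in o.items()})
for n in("top","scene"):
    c=eyes.camera(n); cv2.imwrite(f"pics/{n}0.png",c["img"][:,:,::-1]); print(n,np.round(c["mtx"],1).tolist(),np.round(c["extrinsics"],4).tolist(),[k for k in c])
E
```

```text
{'time_s': 0.0, 'joints': [0.993, 0.182, 1.608, -0.0, 1.354, -0.206], 'joint_velocities': [-0.002, -0.0, -0.002, -0.003, -0.001, -0.001], 'tau': [0.001, -43.385, -34.186, 0.07, 0.038, -0.0], 'tool_pos': [0.209, 0.535, 0.238], 'tool_rot': [-0.0, 0.185, 0.983, -0.001], 'ft_force': [1.1, 0.489, 0.685], 'wrist_torque': [-0.028, -0.015, 0.02], 'finger_force': 0.0, 'grip_width': 0.088}
top [[384.8, 0.0, 259.9], [0.0, 384.8, 190.2], [0.0, 0.0, 1.0]] [[0.022, 0.9976, -0.0663, 0.5229], [-0.9995, 0.0204, -0.0254, -0.01], [-0.024, 0.0668, 0.9975, 0.9377], [0.0, 0.0, 0.0, 1.0]] ['img', 'mtx', 'extrinsics']
scene [[369.4, 0.0, 253.3], [0.0, 369.4, 193.8], [0.0, 0.0, 1.0]] [[-0.8348, -0.335, 0.4369, 1.0283], [0.5505, -0.499, 0.6693, 0.6734], [-0.0062, 0.7992, 0.601, 0.6681], [0.0, 0.0, 0.0, 1.0]] ['img', 'mtx', 'extrinsics']
```

View pics/top0.png

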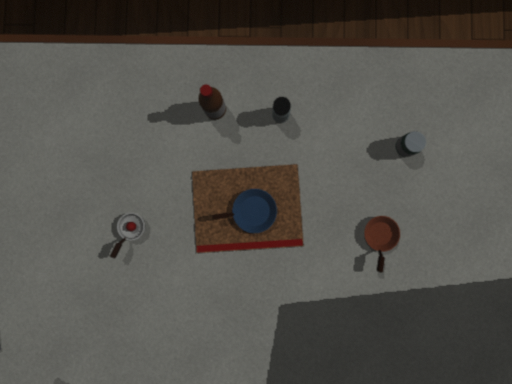

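View pics/scene0.png

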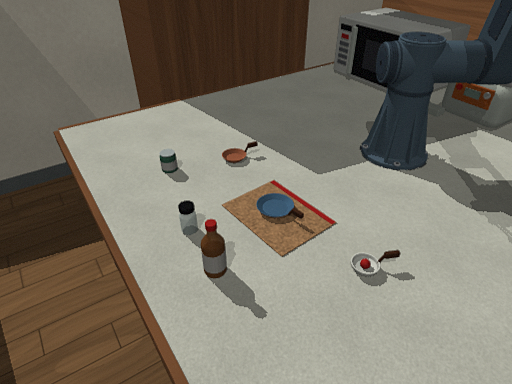

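Top view: blue dish at about (254,211) with its grip at (214,216), terracotta at (381,234) with its grip at (380,263), and white at (130,228) with its grip at (118,247). The mat corners are near (192,171), (298,165), (302,243) and (197,250). The scene view agrees, with the bystanders clear of the work. Next I'll localise from both cameras by fitting rim outlines and grip-bar centroids.

```bash
cat > h.py <<'E'
import cv2,numpy as np
from bench import monitor,eyes
from scipy.spatial.transform import Rotation as R
def ray(c,u,v,z):
    d=np.linalg.inv(c["mtx"])@[u,v,1]; E=c["extrinsics"]; d=E[:3,:3]@(d*[1,-1,-1]); p=E[:3,3]; return p+d*(z-p[2])/d[2]
def proj(c,P):
    E=c["extrinsics"]; q=(np.atleast_2d(P)-E[:3,3])@E[:3,:3]; q=q*[1,-1,-1]; q=q@c["mtx"].T; return q[:,:2]/q[:,2:]
def tool():
    o=monitor.get_obs(); q=o["tool_rot"]; return np.array(o["tool_pos"]),R.from_quat([q[1],q[2],q[3],q[0]])
def togo(target,yaw):  # yaw (deg) of tool y, tool down; prints shift (tool axes) and turn in command units
    p,r=tool(); y=np.radians(yaw); Y=np.array([np.cos(y),np.sin(y),0]); Z=np.array([0,0,-1.]); T=R.from_matrix(np.c_[np.cross(Y,Z),Y,Z])
    s=r.inv().apply(np.array(target)-p)/.3; w=(r.inv()*T).as_rotvec()/np.radians(45)
    print("shift units",s.round(4),"turn units",w.round(4),"shift units after turn",(T.inv().apply(np.array(target)-p)/.3).round(4))
E
python3 - <<'E'
from h import *
B={"top":{"blue":(200,180,290,245),"terra":(350,205,410,280),"white":(100,205,155,265)},
"scene":{"blue":(250,190,310,225),"terra":(215,135,262,170),"white":(345,245,405,280)}}
H={"blue":(.020,.036),"terra":(.018,.038),"white":(.022,.040)}
for n in("top","scene"):
    c=eyes.camera(n); im=c["img"]; hsv=cv2.cvtColor(im,cv2.COLOR_RGB2HSV).astype(int)
    if n=="top":
        for u,v in [(192,171),(298,165),(302,243),(197,250)]: print("matc",ray(c,u,v,.004).round(3))
    for d,(a,b,e,f) in B[n].items():
        h=hsv[b:f,a:e]; I=im[b:f,a:e].astype(int)
        if d=="blue": m=(h[...,0]>95)&(h[...,0]<125)&(h[...,1]>110)
        elif d=="terra": m=((h[...,0]<14)|(h[...,0]>174))&(h[...,1]>110)&(h[...,2]>60)
        else: m=None
        k=8
        z=cv2.resize(im[b:f,a:e],None,fx=k,fy=k,interpolation=cv2.INTER_CUBIC)[:,:,::-1]
        cv2.imwrite(f"pics/c_{n}_{d}.png",z)
        if m is not None:
            ys,xs=np.nonzero(m); print(n,d,"bbox",xs.min()+a,xs.max()+a,ys.min()+b,ys.max()+b)
# tile
T=np.zeros((600,800,3),np.uint8);x=0
for j,n in enumerate(("top","scene")):
    x=0
    for d in B[n]:
        i=cv2.imread(f"pics/c_{n}_{d}.png"); s=min(266/i.shape[1],300/i.shape[0]); i=cv2.resize(i,None,fx=s,fy=s); T[j*300:j*300+i.shape[0],x:x+i.shape[1]]=cv2.convertScaleAbs(i,alpha=1.6,beta=20); x+=266
        print(n,d,"scale",s*8)
cv2.imwrite("pics/tile.png",T)
E
```

```text
matc [0.629 0.181 0.004]
matc [ 0.648 -0.078  0.004]
matc [ 0.46  -0.09   0.004]
matc [0.437 0.163 0.004]
top blue bbox 233 275 190 232
top terra bbox 365 399 216 250
scene blue bbox 257 293 194 216
scene terra bbox 222 250 143 161
top blue scale 2.9555555555555557
top terra scale 4.0
top white scale 4.836363636363636
scene blue scale 4.433333333333334
scene terra scale 5.659574468085107
scene white scale 4.433333333333334
```

View pics/tile.png

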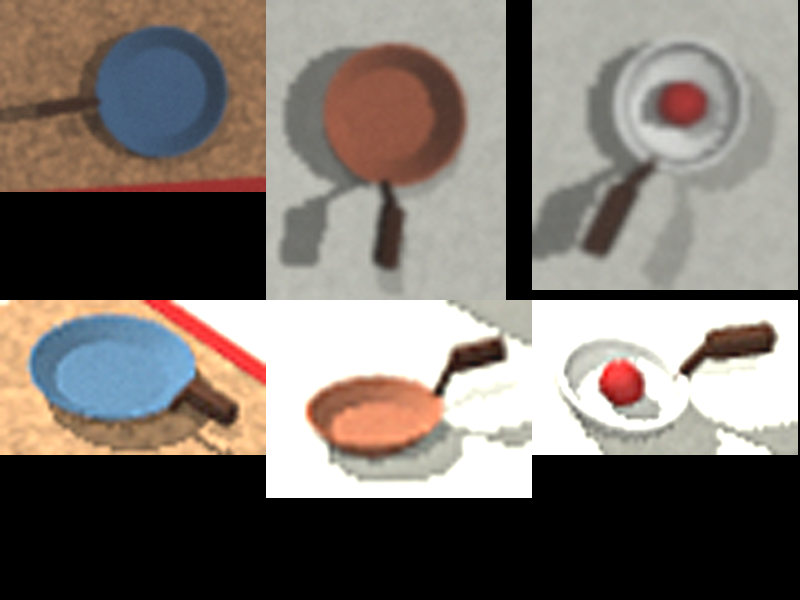

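The enlarged crops give clear rims and bars. Top bar centres are terracotta (380,264) and white (116.5,249.5), and the blue bar runs from about u=198 to the rim at (233,214). Solving for x, y and yaw now.

```bash
python3 - <<'E'
from h import *
from scipy.optimize import least_squares
t,s=eyes.camera("top"),eyes.camera("scene")
# rim(top),bar(top),rim(scene),bar(scene); rz, barz, r
D={"blue":((254.4,210.8),(213.5,216.2),(275.1,204.8),(297.9,212.6),.020,.036,.081),
"terra":((382,233.2),(380,264.1),(233.9,152.8),(252.2,144.1),.018,.038,.070),
"white":((130.1,226.3),(116.4,249.3),(365.1,264),(392,253.6),.022,.040,.061)}
for n,(a,b,e,f,rz,bz,r) in D.items():
    print(n,[ray(c,*p,z).round(4)[:2] for c,p,z in((t,a,rz),(t,b,bz),(s,e,rz),(s,f,bz))])
    def fn(q,cs=(t,s)):
        g=[q[0]+r*np.cos(q[2]),q[1]+r*np.sin(q[2])]
        return np.concatenate([(proj(t,[*q[:2],rz])[0]-a),(proj(t,[*g,bz])[0]-b),.6*(proj(s,[*q[:2],rz])[0]-e),.6*(proj(s,[*g,bz])[0]-f)])
    o=least_squares(fn,[*ray(t,*a,rz)[:2],2.5]); q=o.x; print("  centre",q[:2].round(4),"handle deg",np.degrees(q[2]).round(1),"grip",(q[0]+r*np.cos(q[2])).round(4),(q[1]+r*np.sin(q[2])).round(4),"res",o.fun.round(1))
togo([0.45,-0.29,.20],-90)
E
```

```text
blue [array([0.5342, 0.0255]), array([0.5193, 0.1206]), array([0.5346, 0.0286]), array([0.516 , 0.1052])]
  centre [0.5335 0.0323] handle deg 99.5 grip 0.5202 0.1122 res [-2.9  0.2  3.6 -0.3  0.7  0.3  0.3  1.2]
terra [array([ 0.488 , -0.2769]), array([ 0.418 , -0.2666]), array([ 0.482 , -0.2837]), array([ 0.416 , -0.2692])]
  centre [ 0.4874 -0.2771] handle deg 171.5 grip 0.4181 -0.2667 res [ 0.1  0.3  0.  -0.  -0.2  0.8 -0.1  0.3]
white [array([0.4908, 0.3218]), array([0.4372, 0.3451]), array([0.4925, 0.3242]), array([0.4316, 0.3461])]
  centre [0.4917 0.3221] handle deg 157.0 grip 0.4355 0.3459 res [-0.1 -0.4 -0.4  0.7 -0.3 -0.4 -0.7  0.4]
shift units [-1.7488 -2.2719  0.1291] turn units [-4.0000e-04  9.0000e-04  3.5267e+00] shift units after turn [0.8041 2.752  0.128 ]
```

>>> arm_command --pt "0 0 0 0 0 -0.1435 1" --pt "0 0 0 0 0 -0.1435 1" --pt "-0.1015 -0.0838 0 0 0 0 1" --pt "-0.1015 -0.0838 0 0 0 0 1" --pt "-0.1015 -0.0838 0 0 0 0 1" --pt "-0.1015 -0.0838 0 0 0 0 1" --pt "-0.1015 -0.0838 0 0 0 0 1" --pt "-0.1015 -0.0838 0 0 0 0 1" --pt "-0.1015 -0.0838 0 0 0 0 1" --pt "-0.1015 -0.0838 0 0 0 0 1"

```text
time_s: 1.3
tool_pos: [0.4214, 0.2999, 0.2389]
tool_rot: [0.0, 0.073, 0.997, 0.0]
ft_force: [0.8, -0.1, -0.3]
grip_width: 0.0884
finger_force: 0.0
```

>>> arm_command --pt "-0.0233 -0.15 0.02 0 0 0 1" --pt "-0.0233 -0.15 0.02 0 0 0 1" --pt "-0.0233 -0.15 0.02 0 0 0 1" --pt "-0.0233 -0.15 0.02 0 0 0 1" --pt "-0.0233 -0.15 0.02 0 0 0 1" --pt "-0.0233 -0.15 0.02 0 0 0 1" --pt "-0.0233 -0.15 0.02 0 0 0 1" --pt "-0.0233 -0.15 0.02 0 0 0 1" --pt "-0.0233 -0.15 0.02 0 0 0 1" --pt "-0.0233 -0.15 0.02 0 0 0 1"

```text
time_s: 2.3
tool_pos: [0.4238, -0.1561, 0.1788]
tool_rot: [0.0, 0.073, 0.997, -0.0]
ft_force: [0.6, -0.2, -0.1]
grip_width: 0.0883
finger_force: 0.0
```

```bash
python3 - <<'E'
from h import *
p,r=tool(); print(p.round(4),r.as_matrix().round(3).tolist())
togo([.421,-.2672,.12],81.5)
E
```

```text
[ 0.4238 -0.1561  0.1788] [[-0.989, 0.146, 0.001], [0.146, 0.989, -0.0], [-0.001, -0.0, -1.0]]
shift units [-0.0448 -0.3676  0.196 ] turn units [-0.0003  0.001   0.0021] shift units after turn [-0.0456 -0.3676  0.1959]
```

Moves track precisely. Going above the terracotta grip for a wrist view.

>>> arm_command --pt "-0.0153 -0.1225 0.04 0 0 0 1" --pt "-0.0153 -0.1225 0.04 0 0 0 1" --pt "-0.0153 -0.1225 0.04 0 0 0 1" --pt "0 0 0 0 0 0 1"

```text
time_s: 2.7
tool_pos: [0.4207, -0.2687, 0.1414]
tool_rot: [-0.001, 0.075, 0.997, -0.0]
ft_force: [-0.6, 0.3, -0.0]
grip_width: 0.088
finger_force: 0.0
```

```bash
python3 - <<'E'
from h import *
p,r=tool(); print(p.round(4))
c=eyes.camera("wrist"); print(c["mtx"].round(1).tolist(),c["extrinsics"].round(4).tolist())
im=c["img"][:,:,::-1].copy()
cv2.imwrite("pics/w1.png",im); print(proj(c,[[.4181,-.2667,.046],[.4874,-.2771,.018]]))
E
```

```text
[ 0.4207 -0.2687  0.1414]
[[313.2, 0.0, 254.9], [0.0, 313.2, 197.0], [0.0, 0.0, 1.0]] [[0.1499, -0.9457, -0.2884, 0.3464], [0.9887, 0.1434, 0.0436, -0.2575], [0.0002, -0.2916, 0.9565, 0.2877], [0.0, 0.0, 0.0, 1.0]]
[[256.92712103 195.27466645]
 [256.72003774 257.10664317]]
```

View pics/w1.png

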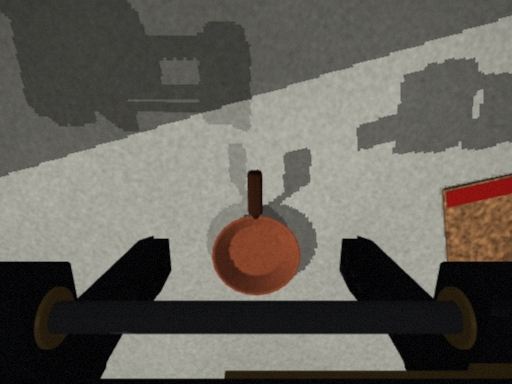

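Wrist view: terracotta rim centred at (256.5,255.5) and bar centred at (255,193), within 1–2 px of the prediction. I'm descending and gripping.

>>> arm_command --pt "0.003 0 0.09 0 0 -0.024 0.6" --pt "0 0 0.1 0 0 0 0.6" --pt "0 0 0.1 0 0 0 0.6" --pt "0 0 0.08 0 0 0 0.6" --pt "0 0 0.038 0 0 0 0.6" --pt "0 0 0 0 0 0 0.6" --pt "0 0 0 0 0 0 0" --pt "0 0 0 0 0 0 0" --pt "0 0 0 0 0 0 0" --pt "0 0 0 0 0 0 0"

```text
time_s: 3.75
tool_pos: [0.4212, -0.2656, 0.0212]
tool_rot: [0.001, 0.064, 0.998, -0.001]
ft_force: [-0.2, 0.2, 0.1]
grip_width: 0.0225
finger_force: 0.0
```

>>> arm_command --pt "0 0 0 0 0 0 0" --pt "0 0 -0.005 0 0 0 0" --pt "0 0 -0.02 0 0 0 0" --pt "0 0 -0.03 0 0 0 0" --pt "0 0 -0.04 0 0 0 0" --pt "0 0 -0.06 0 0 0 0" --pt "0 0 -0.06 0 0 0 0" --pt "0 0 -0.04 0 0 0 0" --pt "0 0 -0.02 0 0 0 0" --pt "0 0 0 0 0 0 0"

```text
time_s: 4.75
tool_pos: [0.4212, -0.2655, 0.1039]
tool_rot: [0.001, 0.064, 0.998, -0.001]
ft_force: [-0.4, 0.2, -0.5]
grip_width: 0.0118
finger_force: 30.0
```

```bash
python3 - <<'E'
from h import *
p,r=tool(); print(p.round(4))
c=eyes.camera("scene"); s=eyes.camera("top"); w=eyes.camera("wrist")
a=cv2.resize(c["img"][110:175,200:280],(400,325)); b=cv2.resize(s["img"][175:255,190:300],(400,290)); d=cv2.resize(w["img"],(400,300))
T=np.zeros((600,800,3),np.uint8); T[:300,:400]=d; T[:290,400:]=cv2.convertScaleAbs(b,alpha=1.8); T[300:,:400]=a[:300]
cv2.imwrite("pics/t2.png",T[:,:,::-1])
E
```

```text
[ 0.4212 -0.2655  0.1039]
```

View pics/t2.png

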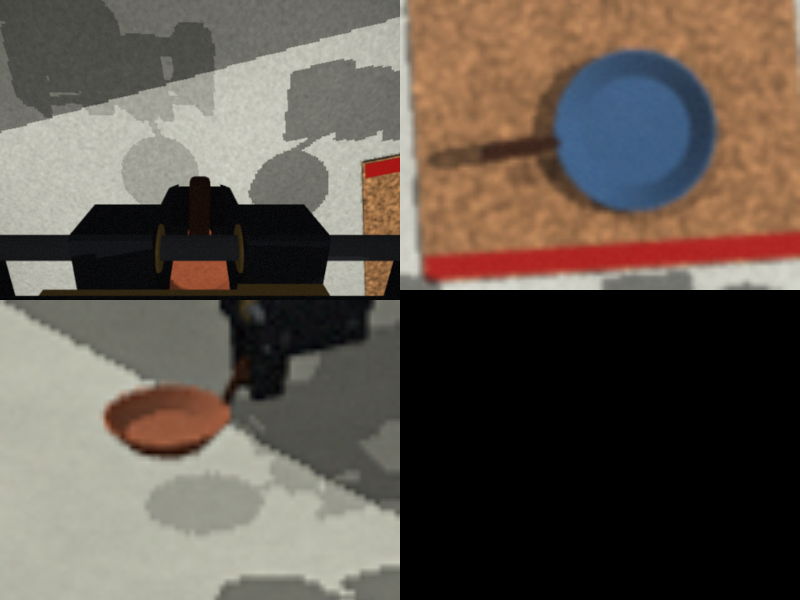

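The terracotta dish is held and looks level. Now measuring the held dish's centre and refining the blue dish's pose.

```bash
python3 - <<'E'
from h import *
p,r=tool()
for n in("top","scene"):
    c=eyes.camera(n); hsv=cv2.cvtColor(c["img"],cv2.COLOR_RGB2HSV).astype(int); H,S,V=hsv[...,0],hsv[...,1],hsv[...,2]
    m=(((H<14)|(H>174))&(S>110)&(V>60)).astype(np.uint8)
    box=np.zeros_like(m)
    if n=="top": box[190:290,330:430]=1
    else: box[110:190,205:275]=1
    m=cv2.morphologyEx(m*box,cv2.MORPH_OPEN,np.ones((3,3),np.uint8)); ct=max(cv2.findContours(m,0,1)[0],key=cv2.contourArea)
    x,y,w,h=cv2.boundingRect(ct); print(n,x,y,w,h,"rim ctr",ray(c,x+(w-1)/2,y+(h-1)/2,.101).round(4), "ell",[np.round(v,1) for v in cv2.fitEllipse(ct)])
    if n=="top":
        m=((H>95)&(H<125)&(S>110)).astype(np.uint8); m[:,:200]=0; ct=max(cv2.findContours(m,0,1)[0],key=cv2.contourArea); (u,v),_,_=e=cv2.fitEllipse(ct); print("blue",e,ray(c,u,v,.020).round(4),"bar",ray(c,221.8,215.7,.044).round(4),"tip",ray(c,212,217.1,.044).round(4),"stem at rim",ray(c,232.3,214,.02).round(4))
        # mat: corners via color
E
```

```text
top 373 216 29 37 rim ctr [ 0.4897 -0.2635  0.101 ] ell [array([387., 235.]), array([28.1, 35.6]), np.float64(167.1)]
blue ((253.7919464111328, 210.6902618408203), (41.3889274597168, 41.655521392822266), 141.70962524414062) [0.5345 0.027  0.02  ] bar [0.5209 0.1001 0.044 ] tip [0.5172 0.1228 0.044 ] stem at rim [0.5255 0.0781 0.02  ]
scene 221 128 25 13 rim ctr [ 0.4925 -0.2657  0.101 ] ell [array([233.3, 133.8]), array([11.8, 23.9]), np.float64(86.7)]
```

>>> arm_command --pt "0 0 0 0 0 -0.08 0" --pt "0 0 0 0 0 -0.15 0" --pt "0 0 0 0 0 -0.17 0" --pt "0 0 0 0 0 -0.17 0" --pt "0 0 0 0 0 -0.17 0" --pt "0 0 0 0 0 -0.17 0" --pt "0 0 0 0 0 -0.17 0" --pt "0 0 0 0 0 -0.17 0" --pt "0 0 0 0 0 -0.094 0" --pt "0 0 0 0 0 -0.04 0"

```text
time_s: 6.0
tool_pos: [0.4464, -0.234, 0.0996]
tool_rot: [-0.03, -0.438, 0.899, -0.013]
ft_force: [0.9, 0.5, -0.1]
grip_width: 0.0118
finger_force: 30.0
```

>>> arm_command --pt "-0.053 0.0167 0 0 0 0 0" --pt "-0.106 0.0333 0 0 0 0 0" --pt "-0.1325 0.0417 0 0 0 0 0" --pt "-0.1325 0.0417 0 0 0 0 0" --pt "-0.1325 0.0417 0 0 0 0 0" --pt "-0.1325 0.0417 0 0 0 0 0" --pt "-0.0795 0.025 0 0 0 0 0" --pt "-0.0265 0.0083 0 0 0 0 0" --pt "0 0 0 0 0 0 0"

```text
time_s: 6.9
tool_pos: [0.5342, -0.0011, 0.0845]
tool_rot: [-0.03, -0.437, 0.899, -0.013]
ft_force: [-0.4, -0.6, -1.4]
grip_width: 0.0115
finger_force: 30.0
```

```bash
python3 - <<'E'
from h import *
p,r=tool(); print(p.round(4),(r.as_euler('ZYX',degrees=True)).round(1)); togo([.4966,-.0271,.10],145)
c=eyes.camera("scene"); s=eyes.camera("top")
b=cv2.resize(c["img"][150:230,235:335],(500,400)); a=cv2.resize(s["img"][175:255,210:290],(300,300))
T=np.zeros((400,800,3),np.uint8); T[:300,:300]=cv2.convertScaleAbs(a,alpha=1.8); T[:,300:]=b
cv2.imwrite("pics/t3.png",T[:,:,::-1])
E
```

```text
[ 0.5342 -0.0011  0.0845] [-128.1   -3.7  179.9]
shift units [ 0.1485  0.0452 -0.0421] turn units [ 0.0048 -0.0831 -0.0691] shift units after turn [ 0.1427  0.0529 -0.0518]
```

View pics/t3.png

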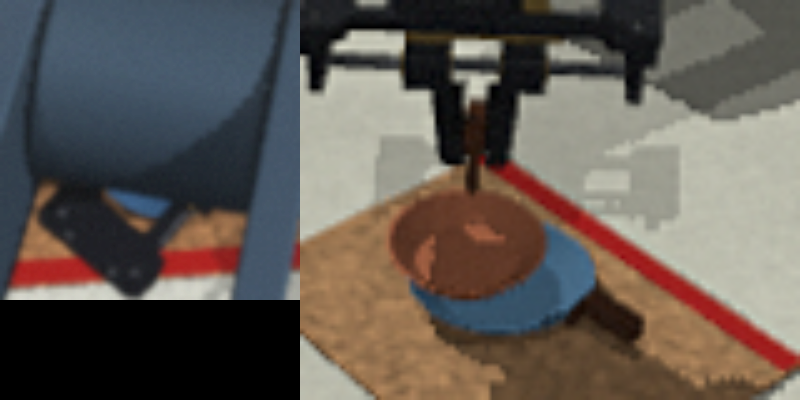

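The turn ran into joint 6's range where I did it, so the tool is tilted 3.7° and off by about 37 mm. At the mat there is room, so I'm correcting there.

>>> arm_command --pt "0 0 0 0 -0.028 -0.023 0" --pt "0 0 0 0 -0.028 -0.023 0" --pt "0 0 0 0.005 -0.027 -0.023 0" --pt "0.0125 0.005 -0.005 0 0 0 0" --pt "0.025 0.009 -0.01 0 0 0 0" --pt "0.03 0.011 -0.011 0 0 0 0" --pt "0.03 0.011 -0.011 0 0 0 0" --pt "0.03 0.011 -0.01 0 0 0 0" --pt "0.015 0.006 -0.005 0 0 0 0" --pt "0 0 0 0 0 0 0"

```text
time_s: 8.0
tool_pos: [0.4963, -0.028, 0.1009]
tool_rot: [0.001, -0.461, 0.888, -0.0]
ft_force: [-0.1, 0.4, -0.6]
grip_width: 0.0116
finger_force: 30.0
```

```bash
python3 - <<'E'
from h import *
p,r=tool(); print(p.round(4),(r.as_euler('ZYX',degrees=True)).round(1),np.round(monitor.get_obs()["joints"],2)); togo([.4966,-.0271,.10],145)
c=eyes.camera("scene"); w=eyes.camera("wrist")
b=cv2.resize(c["img"][150:230,235:335],(500,400)); a=cv2.resize(w["img"],(400,300))
T=np.zeros((400,800,3),np.uint8); T[:300,:400]=cv2.convertScaleAbs(a,alpha=1.5); T[:,400:]=b[:,:400]
cv2.imwrite("pics/t4.png",T[:,:,::-1])
E
```

```text
[ 0.4963 -0.028   0.1009] [-125.1    0.  -179.9] [-0.3   0.18  1.91  0.    1.04 -2.82]
shift units [-0.0029  0.001   0.0029] turn units [-0.0018  0.0007 -0.0032] shift units after turn [-0.0029  0.001   0.0029]
```

View pics/t4.png

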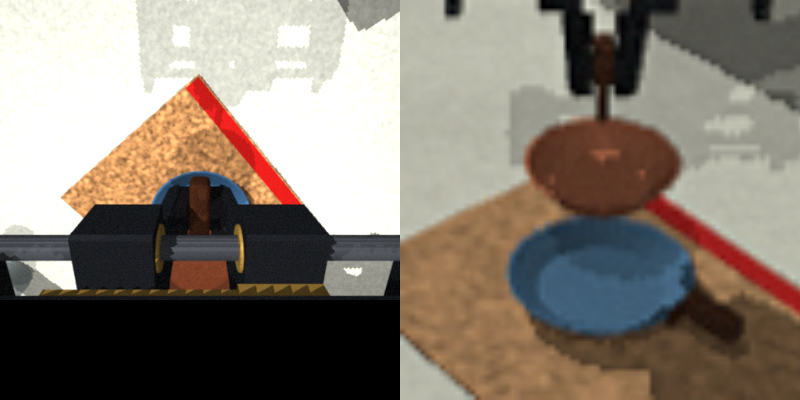

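The terracotta dish is level above the blue one. In the scene view its rim is at about (275.3,182.6) and the blue rim at (275,204.7).

```bash
python3 - <<'E'
from h import *
c=eyes.camera("scene")
T=ray(c,275.3,182.6,.0977); B=ray(c,275.0,204.7,.020); print(T,B,proj(c,[[.5345,.027,.0977],[.5345,.027,.02]]))
hsv=cv2.cvtColor(c["img"],cv2.COLOR_RGB2HSV).astype(int); H,S,V=hsv[...,0],hsv[...,1],hsv[...,2]
m=(((H<14)|(H>174))&(S>90)).astype(np.uint8); m[:172]=0;m[194:]=0;m[:,:255]=0;m[:,295:]=0
for v in range(174,193,2):
    x=np.nonzero(m[v])[0]; print(v,x.min() if len(x) else 0,x.max() if len(x) else 0,end=' | ')
b=((H>95)&(H<125)&(S>80)).astype(np.uint8)
for v in range(194,216,2):
    x=np.nonzero(b[v,240:310])[0]+240; print(v,x.min() if len(x) else 0,x.max() if len(x) else 0,end=' | ')
# predicted rim outlines
a=np.linspace(0,2*np.pi,100)
for r,z,ct in((.043,.0977,(.5345,.027)),(.054,.020,(.5345,.027))):
    q=proj(c,np.c_[ct[0]+r*np.cos(a),ct[1]+r*np.sin(a),0*a+z]); print(q.min(0).round(1),q.max(0).round(1))
E
```

```text
[0.53731069 0.02927805 0.0977    ] [0.53460211 0.02803669 0.02      ] [[275.64595878 181.85661844]
 [274.81178514 204.495969  ]]
174 271 277 | 176 264 284 | 178 262 288 | 180 260 289 | 182 260 290 | 184 260 290 | 186 261 288 | 188 263 286 | 190 266 288 | 192 270 291 | 194 269 280 | 196 262 286 | 198 260 289 | 200 258 291 | 202 257 292 | 204 257 292 | 206 257 293 | 208 258 291 | 210 260 290 | 212 261 288 | 214 265 285 | [259.6 172.9] [291.7 191.4]
[255.6 193. ] [294.1 217. ]
```

>>> arm_command --pt "0 0 0.02 0 0 0 0" --pt "0 0 0.04 0 0 0 0" --pt "0 0 0.05 0 0 0 0" --pt "0 0 0.05 0 0 0 0" --pt "0 0 0.04 0 0 0 0" --pt "0 0 0.02 0 0 0 0" --pt "0 0 0.01 0 0 0 0" --pt "0 0 0.0057 0 0 0 0" --pt "0 0 0 0 0 0 0" --pt "0 0 0 0 0 0 0"

```text
time_s: 9.15
tool_pos: [0.4973, -0.0277, 0.0303]
tool_rot: [0.001, -0.461, 0.887, -0.001]
ft_force: [0.7, 0.4, -0.5]
grip_width: 0.0116
finger_force: 30.0
```

>>> arm_command --pt "0 0 0 0 0 0 0.3" --pt "0 0 0 0 0 0 0.3" --pt "0 0 0 0 0 0 0.3" --pt "0 0 -0.03 0 0 0 0.3" --pt "0 0 -0.1 0 0 0 0.4" --pt "0 0 -0.12 0 0 0 0.4" --pt "0 0 -0.12 0 0 0 0.4" --pt "0 0 0 0 0 0 0.4"

```text
time_s: 9.95
tool_pos: [0.5003, -0.0285, 0.1467]
tool_rot: [0.004, -0.461, 0.887, -0.004]
ft_force: [0.3, -0.4, 0.0]
grip_width: 0.0351
finger_force: 0.0
```

```bash
python3 - <<'E'
from h import *
togo([.4385,.3441,.14],67)
p,r=tool(); print(p.round(4))
E
```

```text
shift units [-0.8979  0.8828  0.016 ] turn units [-0.0083  0.0132  1.7313] shift units after turn [0.6749 1.0629 0.0222]
[ 0.5003 -0.0285  0.1467]
```

>>> arm_command --pt "0 0 0 -0.008 0.013 0.173 0.6" --pt "0 0 0 0 0 0.173 0.6" --pt "0 0 0 0 0 0.173 0.6" --pt "0 0 0 0 0 0.173 0.6" --pt "0 0 0 0 0 0.173 0.6" --pt "0 0 0 0 0 0.173 0.6" --pt "0 0 0 0 0 0.173 0.6" --pt "0 0 0 0 0 0.173 0.6" --pt "0 0 0 0 0 0.173 0.6" --pt "0 0 0 0 0 0.173 0.6"

```text
time_s: 10.95
tool_pos: [0.4963, -0.0274, 0.1404]
tool_rot: [-0.005, 0.202, 0.979, -0.003]
ft_force: [0.4, 0.4, 0.5]
grip_width: 0.0528
finger_force: 0.0
```

>>> arm_command --pt "0.075 0.118 0 0 0 0 0.6" --pt "0.075 0.118 0 0 0 0 0.6" --pt "0.075 0.118 0 0 0 0 0.6" --pt "0.075 0.118 0 0 0 0 0.6" --pt "0.075 0.118 0 0 0 0 0.6" --pt "0.075 0.118 0 0 0 0 0.6" --pt "0.075 0.118 0 0 0 0 0.6" --pt "0.075 0.118 0 0 0 0 0.6" --pt "0.075 0.118 0 0 0 0 0.6" --pt "0 0 0 0 0 0 0.6"

```text
time_s: 11.95
tool_pos: [0.4328, 0.3487, 0.1397]
tool_rot: [-0.005, 0.197, 0.98, -0.002]
ft_force: [0.3, -0.2, -0.2]
grip_width: 0.0529
finger_force: 0.0
```

```bash
python3 - <<'E'
from h import *
p,r=tool(); print(p.round(4),r.as_euler('ZYX',degrees=True).round(1)); togo([.4385,.3441,.14],67)
c=eyes.camera("wrist"); s=eyes.camera("scene"); t=eyes.camera("top")
print(proj(c,[[.4355,.3459,.048],[.4917,.3221,.022]]).round(1))
a=cv2.resize(c["img"][140:300,180:340],(400,400)); b=cv2.resize(s["img"][170:230,240:320],(400,300)); d=cv2.resize(t["img"][175:255,200:300],(375,300))
T=np.zeros((600,800,3),np.uint8); T[:400,:400]=a; T[:300,400:]=b; T[300:,425:]=cv2.convertScaleAbs(d,alpha=1.8)
cv2.imwrite("pics/t5.png",T[:,:,::-1])
E
```

```text
[0.4328 0.3487 0.1397] [ 157.3   -0.5 -179.6]
shift units [-0.0233 -0.0068 -0.0013] turn units [-0.0086 -0.0109  0.007 ] shift units after turn [-0.0233 -0.0067 -0.0011]
[[253.7 205.1]
 [253.8 258.6]]
```

View pics/t5.png

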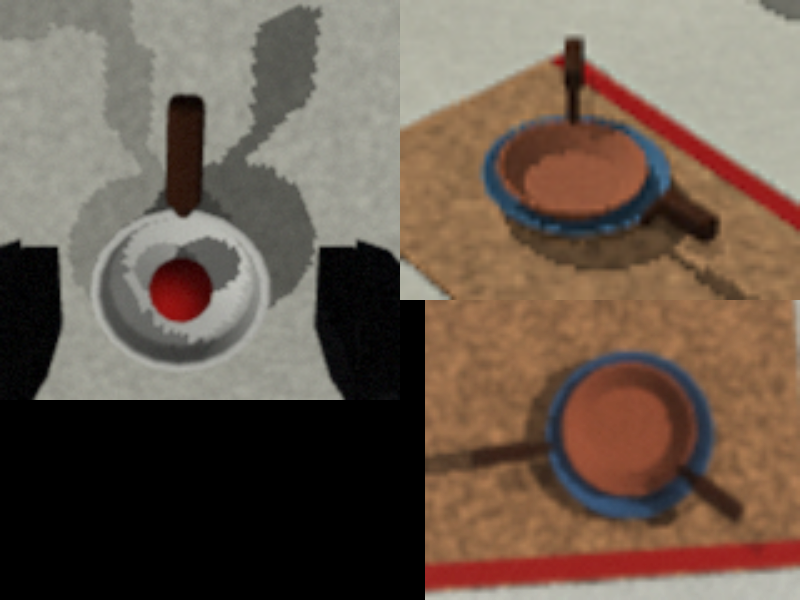

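Wrist view: white rim centre at (252,256), bar at (253.7,200), tomato centred. In the other two views the terracotta dish sits concentric in the blue one, with its handle clear. Gripping white.

>>> arm_command --pt "-0.013 -0.004 0.06 -0.0086 -0.0109 0.035 0.5" --pt "0 0 0.1 0 0 0 0.4" --pt "0 0 0.1 0 0 0 0.4" --pt "0 0 0.08 0 0 0 0.4" --pt "0 0 0.04 0 0 0 0.4" --pt "0 0 0.016 0 0 0 0.4" --pt "0 0 0 0 0 0 0.35" --pt "0 0 0 0 0 0 0.3" --pt "0 0 0 0 0 0 0.25" --pt "0 0 0 0 0 0 0.2"

```text
time_s: 13.1
tool_pos: [0.4381, 0.3423, 0.0221]
tool_rot: [0.001, 0.212, 0.977, -0.0]
ft_force: [0.3, -0.1, 0.6]
grip_width: 0.0183
finger_force: 0.0
```

>>> arm_command --pt "0 0 0 0 0 0 0.18" --pt "0 0 0 0 0 0 0.16" --pt "0 0 0 0 0 0 0.14" --pt "0 0 0 0 0 0 0.12" --pt "0 0 0 0 0 0 0.1" --pt "0 0 0 0 0 0 0" --pt "0 0 0 0 0 0 0" --pt "0 0 0 0 0 0 0" --pt "0 0 0 0 0 0 0" --pt "0 0 0 0 0 0 0"

```text
time_s: 14.1
tool_pos: [0.4374, 0.342, 0.0211]
tool_rot: [0.0, 0.212, 0.977, -0.001]
ft_force: [-1.3, -0.4, 1.2]
grip_width: 0.0118
finger_force: 30.0
```

>>> arm_command --pt "0 0 -0.003 0 0 0 0" --pt "0 0 -0.007 0 0 0 0" --pt "0 0 -0.013 0 0 0 0" --pt "0 0 -0.02 0 0 0 0" --pt "0 0 -0.027 0 0 0 0" --pt "0 0 -0.034 0 0 0 0" --pt "0 0 -0.04 0 0 0 0" --pt "0 0 -0.034 0 0 0 0" --pt "0 0 -0.027 0 0 0 0" --pt "0 0 -0.02 0 0 0 0"

```text
time_s: 15.1
tool_pos: [0.4378, 0.3422, 0.0898]
tool_rot: [0.001, 0.212, 0.977, -0.0]
ft_force: [0.0, 0.1, -1.0]
grip_width: 0.0117
finger_force: 30.0
```

>>> arm_command --pt "0 0 -0.013 0 0 0 0" --pt "0 0 -0.007 0 0 0 0" --pt "0 0 -0.003 0 0 0 0" --pt "0 0 0 0 0 0 0"

```text
time_s: 15.5
tool_pos: [0.4372, 0.3419, 0.0952]
tool_rot: [0.0, 0.212, 0.977, -0.001]
ft_force: [-0.7, -0.3, -0.4]
grip_width: 0.0117
finger_force: 30.0
```

```bash
python3 - <<'E'
from h import *
p,r=tool(); print(p.round(4),r.as_euler('ZYX',degrees=True).round(1),np.round(monitor.get_obs()["joints"],2))
s=eyes.camera("scene"); t=eyes.camera("top"); w=eyes.camera("wrist")
b=cv2.resize(s["img"][195:275,330:430],(500,400)); d=cv2.resize(t["img"][190:270,90:165],(300,320))
T=np.zeros((600,800,3),np.uint8); T[:400,300:]=b; T[:320,:300]=cv2.convertScaleAbs(d,alpha=1.5); T[400:,:266]=cv2.resize(w["img"],(266,200))
cv2.imwrite("pics/t6.png",T[:,:,::-1])
E
```

```text
[0.4372 0.3419 0.0952] [ 155.5    0.  -179.9] [ 0.45  0.31  1.77 -0.    1.07 -0.69]
```

View pics/t6.png

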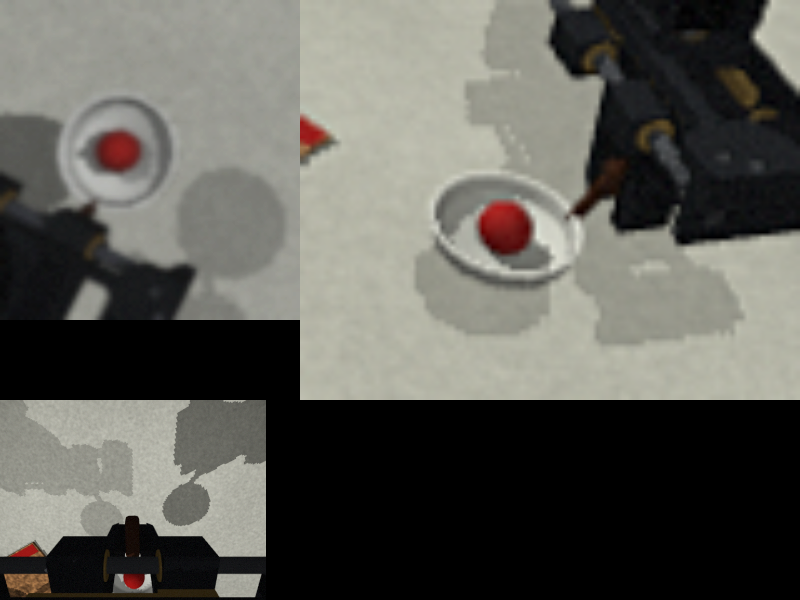

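The white dish is held with the tomato centred in it, on top-camera pixel (118.4,227.5). I'm computing the carry to the nest.

```bash
python3 - <<'E'
from h import *
t=eyes.camera("top"); s=eyes.camera("scene")
T=ray(t,254.1,209.1,.027); B=ray(t,254.1,210.6,.020); W=ray(t,118.35,227.5,.096); W2=ray(s,371.3,239.8,.096)
print("terra",T,"blue",B,"white",W,W2)
# scene tile t5 : terra rim x 497..648, y 122..~213 -> 
print("terra scene",ray(s,(572.5-400)/5+240-.4,(168)/5+170-.4,.027))
p,r=tool(); print("white rel tool", r.inv().apply(W-p), r.inv().apply(W2-p))
E
```

```text
terra [0.53814502 0.02603957 0.027     ] blue [0.5346924  0.02623411 0.02      ] white [0.49014134 0.32088911 0.096     ] [0.48929384 0.32211788 0.096     ]
terra scene [0.53806773 0.02818507 0.027     ]
white rel tool [-0.05688059  0.00278388 -0.00079448] [-0.05559943  0.0035499  -0.00079628]
```

>>> arm_command --pt "0 0 0 0 0 -0.013 0" --pt "0 0 0 0 0 -0.035 0" --pt "0 0 0 0 0 -0.06 0" --pt "0 0 0 0 0 -0.075 0" --pt "0 0 0 0 0 -0.075 0" --pt "0 0 0 0 0 -0.06 0" --pt "0 0 0 0 0 -0.035 0" --pt "0 0 0 0 0 -0.014 0" --pt "0 0 0 0 0 0 0"

```text
time_s: 16.65
tool_pos: [0.4374, 0.342, 0.0955]
tool_rot: [0.0, 0.07, 0.998, -0.001]
ft_force: [-0.9, -0.4, -0.9]
grip_width: 0.0113
finger_force: 30.0
```

>>> arm_command --pt "-0.0014 -0.0048 0 0 0 0 0" --pt "-0.0028 -0.0096 0 0 0 0 0" --pt "-0.0042 -0.0143 0 0 0 0 0" --pt "-0.0055 -0.0191 0 0 0 0 0" --pt "-0.0069 -0.0239 0 0 0 0 0" --pt "-0.0083 -0.0287 0 0 0 0 0" --pt "-0.0097 -0.0334 0 0 0 0 0" --pt "-0.0111 -0.0382 0 0 0 0 0" --pt "-0.0125 -0.043 0 0 0 0 0" --pt "-0.0139 -0.0478 0 0 0 0 0"

```text
time_s: 17.65
tool_pos: [0.4492, 0.2596, 0.0956]
tool_rot: [0.0, 0.07, 0.998, -0.001]
ft_force: [0.2, 0.1, -1.6]
grip_width: 0.0112
finger_force: 30.0
```

>>> arm_command --pt "-0.0139 -0.0478 0 0 0 0 0" --pt "-0.0139 -0.0478 0 0 0 0 0" --pt "-0.0139 -0.0478 0 0 0 0 0" --pt "-0.0139 -0.0478 0 0 0 0 0" --pt "-0.0139 -0.0478 0 0 0 0 0" --pt "-0.0139 -0.0478 0 0 0 0 0" --pt "-0.0139 -0.0478 0 0 0 0 0" --pt "-0.0139 -0.0478 0 0 0 0 0" --pt "-0.0139 -0.0478 0 0 0 0 0" --pt "-0.0139 -0.0478 0 0 0 0 0"

```text
time_s: 18.65
tool_pos: [0.4704, 0.1116, 0.0959]
tool_rot: [0.0, 0.07, 0.998, -0.001]
ft_force: [-0.4, -0.1, -0.8]
grip_width: 0.0115
finger_force: 30.0
```

>>> arm_command --pt "-0.0139 -0.0478 0 0 0 0 0" --pt "-0.0125 -0.043 0 0 0 0 0" --pt "-0.0111 -0.0382 0 0 0 0 0" --pt "-0.0097 -0.0334 0 0 0 0 0" --pt "-0.0083 -0.0287 0 0 0 0 0" --pt "-0.0069 -0.0239 0 0 0 0 0" --pt "-0.0055 -0.0191 0 0 0 0 0" --pt "-0.0042 -0.0143 0 0 0 0 0" --pt "-0.0028 -0.0096 0 0 0 0 0" --pt "-0.0014 -0.0048 0 0 0 0 0"

```text
time_s: 19.65
tool_pos: [0.4821, 0.0316, 0.0959]
tool_rot: [0.0, 0.07, 0.998, -0.001]
ft_force: [-0.7, -0.1, -0.5]
grip_width: 0.0115
finger_force: 30.0
```

```bash
python3 - <<'E'
from h import *
p,r=tool(); print(p.round(4),r.as_euler('ZYX',degrees=True).round(1)); togo([.4819,.0318,.0952],82)
s=eyes.camera("scene"); cv2.imwrite("pics/s7.png",s["img"][:,:,::-1])
hsv=cv2.cvtColor(s["img"],cv2.COLOR_RGB2HSV).astype(int); H,S,V=hsv[...,0],hsv[...,1],hsv[...,2]
w=((S<45)&(V>110)); a,b,e,f=245,160,310,205
red=((H<6)|(H>172))&(S>190)
def spans(m,nm):
    m=m[b:f,a:e].astype(np.uint8); 
    n,l,st,ce=cv2.connectedComponentsWithStats(m); print(nm,[(st[i][:5]+np.array([a,b,0,0,0])).tolist()+ce[i].round(1).tolist() for i in range(1,n) if st[i][4]>15])
spans(w,"white"); spans(red,"red")
A=np.linspace(0,2*np.pi,200)
q=proj(s,np.c_[.538+.034*np.cos(A),.027+.034*np.sin(A),0*A+.096]); print("pred rim",q.min(0).round(1),q.max(0).round(1),"tomato pred",proj(s,[.538,.027,.093]).round(1))
E
```

```text
[0.4821 0.0316 0.0959] [ 172.     0.  -179.9]
shift units [0.0007 0.0005 0.0023] turn units [-0.0016  0.0005 -0.0002] shift units after turn [0.0007 0.0005 0.0023]
white [[245, 160, 65, 44, 1546, 29.4, 17.2]]
red [[271, 180, 7, 8, 45, 29.2, 23.3], [284, 189, 25, 16, 80, 50.2, 36.9]]
pred rim [261.9 175.7] [287.3 190.3] tomato pred [[274.5 183.7]]
```

>>> arm_command --pt "0 0 0.005 0 0 0 0" --pt "0 0 0.01 0 0 0 0" --pt "0 0 0.016 0 0 0 0" --pt "0 0 0.022 0 0 0 0" --pt "0 0 0.027 0 0 0 0" --pt "0 0 0.03 0 0 0 0" --pt "0 0 0.027 0 0 0 0" --pt "0 0 0.022 0 0 0 0" --pt "0 0 0.018 0 0 0 0" --pt "0 0 0.012 0 0 0 0"

```text
time_s: 20.7
tool_pos: [0.4819, 0.0317, 0.0386]
tool_rot: [-0.0, 0.07, 0.998, -0.001]
ft_force: [0.2, -0.6, -0.9]
grip_width: 0.0112
finger_force: 30.0
```

>>> arm_command --pt "0 0 0.008 0 0 0 0" --pt "0 0 0.004 0 0 0 0" --pt "0 0 0.0015 0 0 0 0" --pt "0 0 0 0 0 0 0" --pt "0 0 0 0 0 0 0" --pt "0 0 0 0 0 0 0.18" --pt "0 0 0 0 0 0 0.22" --pt "0 0 0 0 0 0 0.3" --pt "0 0 0 0 0 0 0.3" --pt "0 0 -0.01 0 0 0 0.3"

```text
time_s: 21.7
tool_pos: [0.4818, 0.0317, 0.038]
tool_rot: [-0.0, 0.07, 0.998, -0.001]
ft_force: [0.2, -0.0, -0.1]
grip_width: 0.0263
finger_force: 0.0
```

>>> arm_command --pt "0 0 -0.03 0 0 0 0.3" --pt "0 0 -0.08 0 0 0 0.3" --pt "0 0 -0.12 0 0 0 0.3" --pt "0 0 -0.1 0 0 0 0.4" --pt "0 0 -0.05 0 0 0 0.4" --pt "0 0 0 0 0 0 0.4"

```text
time_s: 22.3
tool_pos: [0.4841, 0.0315, 0.1555]
tool_rot: [0.003, 0.07, 0.998, -0.001]
ft_force: [0.3, -0.4, 0.4]
grip_width: 0.0349
finger_force: 0.0
```

```bash
python3 - <<'E'
from h import *
p,r=tool(); print(p.round(4),r.as_euler('ZYX',degrees=True).round(1)); togo([.521,.098,.15],10.5)
s=eyes.camera("scene")
hsv=cv2.cvtColor(s["img"],cv2.COLOR_RGB2HSV).astype(int); H,S,V=hsv[...,0],hsv[...,1],hsv[...,2]
m=(((H<6)|(H>172))&(S>190)).astype(np.uint8)[170:225,255:295]
n,l,st,ce=cv2.connectedComponentsWithStats(m); print([(st[i].tolist(),(ce[i]+[255,170]).round(1).tolist()) for i in range(1,n) if st[i][4]>12])
print("pred tomato",proj(s,[.538,.027,.033]).round(1))
E
```

```text
[0.4841 0.0315 0.1555] [ 172.     0.4 -179.9]
shift units [-0.091   0.2367  0.0184] turn units [0.0036 0.0087 1.5888] shift units after turn [0.1955 0.1615 0.0182]
[([21, 13, 11, 9, 37], [280.8, 187.2]), ([33, 22, 7, 6, 21], [291.5, 194.5]), ([15, 28, 8, 7, 39], [273.5, 200.9])]
pred tomato [[273.9 201.3]]
```

>>> arm_command --pt "0 0 0 0.0036 0.0087 0.159 0.4" --pt "0 0 0 0 0 0.159 0.4" --pt "0 0 0 0 0 0.159 0.4" --pt "0 0 0 0 0 0.159 0.4" --pt "0 0 0 0 0 0.159 0.4" --pt "0 0 0 0 0 0.159 0.4" --pt "0 0 0 0 0 0.159 0.4" --pt "0 0 0 0 0 0.159 0.4" --pt "0 0 0 0 0 0.159 0.4" --pt "0 0 0 0 0 0.158 0.4"

```text
time_s: 23.35
tool_pos: [0.4809, 0.0319, 0.1506]
tool_rot: [-0.003, 0.642, 0.767, -0.004]
ft_force: [-0.1, -0.6, 0.3]
grip_width: 0.0353
finger_force: 0.0
```

>>> arm_command --pt "0.065 0.054 0 0 0 0 0.5" --pt "0.065 0.054 0.01 0 0 0 0.5" --pt "0.065 0.054 0.01 0 0 0 0.5" --pt "0 0 0 0 0 0 0.5"

```text
time_s: 23.75
tool_pos: [0.5188, 0.1, 0.1439]
tool_rot: [-0.003, 0.639, 0.769, -0.004]
ft_force: [0.1, -0.5, 0.2]
grip_width: 0.0443
finger_force: 0.0
```

```bash
python3 - <<'E'
from h import *
p,r=tool(); print(p.round(4),r.as_euler('ZYX',degrees=True).round(1),np.round(monitor.get_obs()["joints"],2)); togo([.521,.098,.15],10.5)
c=eyes.camera("wrist"); im=c["img"]
print("pred bar ctr top, ends, dish ctr rim",proj(c,[[.5199,.1058,.044],[.5232,.0880,.044],[.5166,.1235,.044],[.5345,.026,.02]]).round(1).tolist(),"tool line",proj(c,[*p[:2],.04]).round(1))
a=cv2.resize(im[130:310,160:360],(800,600)); s=eyes.camera("scene")["img"][165:235,240:320]
a=cv2.convertScaleAbs(a,alpha=1.5); a[:210,:240]=cv2.resize(s,(240,210)); cv2.imwrite("pics/t8.png",a[:,:,::-1])
E
```

```text
[0.5188 0.1    0.1439] [ 100.6    0.  -179.4] [-0.03  0.19  1.8  -0.    1.16 -0.22]
shift units [-0.0078  0.0058 -0.0204] turn units [-0.0123  0.0005  0.0023] shift units after turn [-0.0078  0.006  -0.0203]
pred bar ctr top, ends, dish ctr rim [[258.3, 190.7], [258.2, 211.6], [258.4, 169.1], [257.7, 264.7]] tool line [[255.7 195.8]]
```

View pics/t8.png

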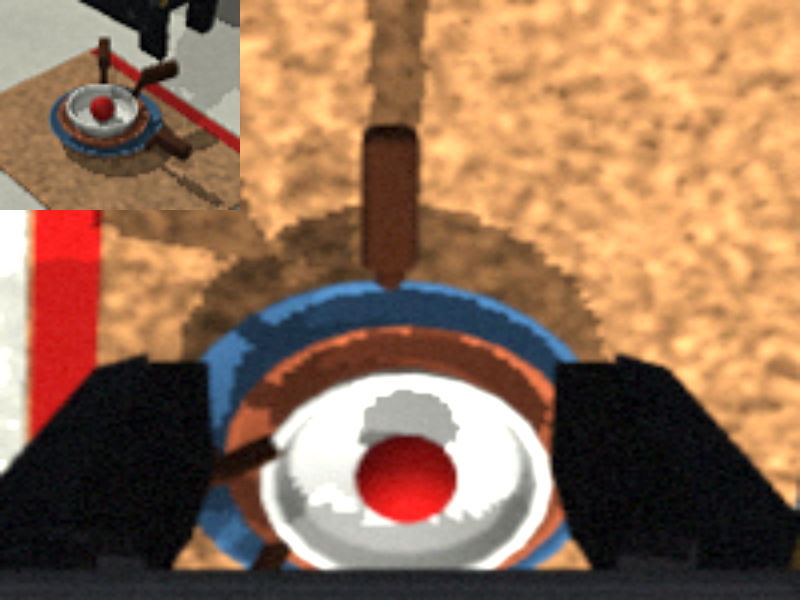

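Wrist view: the blue bar is at column 257, vertical and 1 mm off the tool line. The nest is concentric, the tomato centred, and the other handles are clear. Because the grip is fixed at 30 N, I'm gripping at r≈71 mm, towards the dish end of the bar, to shorten the lever arm.

>>> arm_command --pt "-0.0193 0.0035 0.04 -0.012 0 0 0.5" --pt "0 0 0.1 0 0 0 0.4" --pt "0 0 0.1 0 0 0 0.4" --pt "0 0 0.09 0 0 0 0.4" --pt "0 0 0.06 0 0 0 0.4" --pt "0 0 0.033 0 0 0 0.4" --pt "0 0 0 0 0 0 0.35" --pt "0 0 0 0 0 0 0.3" --pt "0 0 0 0 0 0 0.25" --pt "0 0 0 0 0 0 0.2"

```text
time_s: 24.85
tool_pos: [0.5223, 0.0924, 0.02]
tool_rot: [0.002, 0.64, 0.769, 0.001]
ft_force: [-0.0, 0.4, -0.2]
grip_width: 0.0181
finger_force: 0.0
```

>>> arm_command --pt "0 0 0 0 0 0 0.18" --pt "0 0 0 0 0 0 0.16" --pt "0 0 0 0 0 0 0.14" --pt "0 0 0 0 0 0 0.12" --pt "0 0 0 0 0 0 0" --pt "0 0 0 0 0 0 0" --pt "0 0 0 0 0 0 0" --pt "0 0 0 0 0 0 0" --pt "0 0 0 0 0 0 0" --pt "0 0 0 0 0 0 0"

```text
time_s: 25.85
tool_pos: [0.5214, 0.0926, 0.0189]
tool_rot: [0.001, 0.64, 0.769, 0.0]
ft_force: [-1.0, 2.0, 2.8]
grip_width: 0.0114
finger_force: 30.0
```

>>> arm_command --pt "0 0 -0.002 0 0 0 0" --pt "0 0 -0.004 0 0 0 0" --pt "0 0 -0.008 0 0 0 0" --pt "0 0 -0.012 0 0 0 0" --pt "0 0 -0.012 0 0 0 0" --pt "0 0 -0.012 0 0 0 0" --pt "0 0 -0.008 0 0 0 0" --pt "0 0 -0.006 0 0 0 0" --pt "0 0 -0.003 0 0 0 0" --pt "0 0 0 0 0 0 0"

```text
time_s: 26.85
tool_pos: [0.5214, 0.0925, 0.0391]
tool_rot: [0.001, 0.64, 0.769, 0.0]
ft_force: [0.5, 0.1, -1.8]
grip_width: 0.0115
finger_force: 30.0
```

```bash
cat > lv.py <<'E'
from h import *
from scipy.optimize import least_squares
# fit pose of the blue dish's rim (centre on known handle line, tilt about closing axis) to blue silhouette in scene
def level(rim_z0,ctr,n="scene",save=None):
    s=eyes.camera(n); im=s["img"]; hsv=cv2.cvtColor(im,cv2.COLOR_RGB2HSV).astype(int); H,S,V=hsv[...,0],hsv[...,1],hsv[...,2]
    b=((H>95)&(H<125)&(S>110)&(V>50)).astype(np.uint8); u,v=proj(s,[*ctr,rim_z0])[0]; k=np.zeros_like(b); k[int(v)-30:int(v)+30,int(u)-35:int(u)+35]=1; b*=k
    ys,xs=np.nonzero(b); print("blue bbox",xs.min(),xs.max(),ys.min(),ys.max())
    h=cv2.convexHull(np.c_[xs,ys].astype(np.int32)); print("hull minor/major",[np.round(q,2) for q in cv2.fitEllipse(h)])
    A=np.linspace(0,2*np.pi,200)
    Rm=np.c_[ctr[0]+.054*np.cos(A),ctr[1]+.054*np.sin(A),0*A+rim_z0]; Ft=np.c_[ctr[0]+.036*np.cos(A),ctr[1]+.036*np.sin(A),0*A+rim_z0-.016]
    q=proj(s,np.r_[Rm,Ft]); print("pred level bbox",q.min(0).round(1),q.max(0).round(1))
    m=(((H<6)|(H>172))&(S>190)).astype(np.uint8)*k; nn,l,st,ce=cv2.connectedComponentsWithStats(m); print("red",[(int(st[i][4]),ce[i].round(1).tolist()) for i in range(1,nn) if st[i][4]>12],"pred tomato",proj(s,[*ctr,rim_z0+.013]).round(1))
E
python3 - <<'E'
from lv import *
p,r=tool(); o=monitor.get_obs(); print(p.round(4),r.as_euler('ZYX',degrees=True).round(1),o["ft_force"],o["wrist_torque"])
level(.020+p[2]-.017,(.5345,.026))
E
```

```text
[0.5214 0.0925 0.0391] [1.005e+02 1.000e-01 1.799e+02] [ 0.46764454  0.12507392 -1.84290291] [ 0.07418648  0.05499132 -0.01516864]
blue bbox 257 286 196 210
hull minor/major [array([270.9 , 202.51]), array([15.19, 30.54]), np.float64(104.89)]
pred level bbox [255.4 186.7] [294.4 210.8]
red [(26, [305.2, 203.9])] pred tomato [[275.  194.4]]
```

```bash
python3 - <<'E'
from lv import *
F=[];T=[]
for i in range(8):
    c=eyes.camera(["top","scene","wrist","scene"][i%4]); cv2.imwrite(f"pics/n{i}.png",c["img"][:,:,::-1]); o=monitor.get_obs(); F.append(o["ft_force"]);T.append(o["wrist_torque"])
    if i<3:
        hsv=cv2.cvtColor(c["img"],cv2.COLOR_RGB2HSV).astype(int); H,S,V=hsv[...,0],hsv[...,1],hsv[...,2]
        L=np.full(H.shape,'.'); L[(V<55)]='#'; L[(H>95)&(H<125)&(S>110)&(V>50)]='b'; L[((H<6)|(H>172))&(S>190)&(V>55)]='R'; L[(H>=3)&(H<14)&(S>110)&(S<190)&(V>60)]='t'; L[(S<45)&(V>110)]='w'
        P=[(255,210),(275,198),(256,300)][i]; 
        u,v=P; w,h,st=[(34,30,1),(30,26,1),(90,84,4)][i]
        print(c["extrinsics"][:3,3].round(3),P); print("\n".join("%3d "%y+"".join(L[y,u-w:u+w:st]) for y in range(v-h,min(384,v+h),st)))
print(np.mean(F,0),np.std(F,0),np.mean(T,0),np.std(T,0))
E
```

```text
[ 0.523 -0.01   0.938] (255, 210)
180 ##########..tt..tttttttt..tttt.tttttttttt.....tt...t....t.ttt....tt.
181 #########t.t.tttttt.tt.ttttt.ttt...t..t...t...tt..t.t...t.t.........
182 ########t..t...t.......tt..t.t..tt...ttttt.t..t.tt......tt..t...tttt
183 ########....t.ttt..t.ttttt...tt..t.t.tt..tt..tt...t.t.tt.t.ttt..tt..
184 .#######.tt..tt.ttt.tttt.tttt.t.t.t...tt..ttt.tt..t.ttt.tttt..t.....
185 ..######.......ttt.tttttttttt...t.tttt.tttt....ttttt.t.ttt...tt....t
186 .t######.ttttt.tttt..t.tttttt.ttt.ttt.ttttttt...t.tt..tt.t.ttt.tt..t
187 t.######....##........tt.ttt..........ttt.t.t....t...ttt....ttt....t
188 ..#######..###########.t..................tt.t.t...ttt.ttt.t..t..t..
189 ######################.......b....bb.......tt..t..tttt...ttt..t.t.t.
190 ######################....b...#########b......t.t.tttt...t.ttt.tt.tt
191 #######################.b.##.........#####.....t.ttttt..t......tt.t.
192 ##########################.tttttttttttt.####b....t...t....t....t....
193 #########################tttttttt.t.ttttt.####....ttt.....ttt.t..tt.
194 ########################.ttt...........t
[... 8298 characters left out ...]
#######
340 #########..###..wwwwwwwwwwwwwww.###..########
344 #########..###.wwwwwwwwwww.w.www###..########
348 #########.####wwwwwwwwwwww....ww###.#########
352 #############wwwwwwww.w.wwww.www#############
356 #############wwwwwwwww.RRR.wwwww#############
360 #############wwwwwwwwRRRRRRRwwww#############
364 #############wwwwwwwRRRRRRRR.www###..........
368 #############wwwwwwwRRRRRRRRRwww.##..........
372 .............................................
376 .............................................
380 #############################################
[ 0.1334215   0.25991738 -2.56294607] [0.24136768 0.56335416 0.48649737] [0.12519553 0.08297406 0.00729261] [0.02739764 0.02594734 0.03265319]
```

The nest is airborne and near level: Fz is about −2.6 N, the tomato is centred at (254.7,208) in the top view, and the blue edge rose 5–6 px evenly. Continuing the lift, with a level check before the turn.

>>> arm_command --pt "0 0 -0.004 0 0 0 0" --pt "0 0 -0.009 0 0 0 0" --pt "0 0 -0.014 0 0 0 0" --pt "0 0 -0.019 0 0 0 0" --pt "0 0 -0.022 0 0 0 0" --pt "0 0 -0.022 0 0 0 0" --pt "0 0 -0.022 0 0 0 0" --pt "0 0 -0.022 0 0 0 0" --pt "0 0 -0.022 0 0 0 0" --pt "0 0 -0.022 0 0 0 0"

```text
time_s: 28.3
tool_pos: [0.5212, 0.0926, 0.093]
tool_rot: [0.001, 0.64, 0.769, 0.0]
ft_force: [0.6, 0.5, -2.5]
grip_width: 0.0113
finger_force: 30.0
```

>>> arm_command --pt "0 0 -0.022 0 0 0 0" --pt "0 0 -0.022 0 0 0 0" --pt "0 0 -0.019 0 0 0 0" --pt "0 0 -0.014 0 0 0 0" --pt "0 0 -0.009 0 0 0 0" --pt "0 0 -0.004 0 0 0 0" --pt "0 0 0 0 0 0 0"

```text
time_s: 29.0
tool_pos: [0.5212, 0.0926, 0.1193]
tool_rot: [0.001, 0.64, 0.769, 0.0]
ft_force: [0.7, -0.6, -2.1]
grip_width: 0.0113
finger_force: 30.0
```

```bash
cat > ed.py <<'E'
from h import *
from scipy.optimize import least_squares
# left contour of the blue dish in scene image vs. model tilted about the grip by a (deg, + = far side down)
def contour(c,box):
    hsv=cv2.cvtColor(c["img"],cv2.COLOR_RGB2HSV).astype(int); H,S,V=hsv[...,0],hsv[...,1],hsv[...,2]
    b=((H>95)&(H<125)&(S>90)&(V>45)); a0,b0,a1,b1=box; pts=[]
    for v in range(b0,b1):
        x=np.nonzero(b[v,a0:a1])[0]
        if len(x)>1: pts.append((x.min()+a0,v))
    return np.array(pts)
def model(c,tcp,hd,dz,a):
    h=np.array([np.cos(hd),np.sin(hd),0]); n=np.array([-h[1],h[0],0]); A=np.linspace(0,2*np.pi,120)
    P=[]
    for r,z in((.054,.016),(.036,0)):
        P.append(np.c_[r*np.cos(A),r*np.sin(A),0*A+z])
    P=np.vstack(P)-[0,0,dz]; g=R.from_rotvec(n*np.radians(a)).apply(P@np.array([h,n,[0,0,1]])-.068*h)
    q=proj(c,g+tcp); return cv2.convexHull(q.astype(np.float32))
def tilt(box,hd,dz=.015,cam="scene"):
    c=eyes.camera(cam); p,_=tool(); pts=contour(c,box); print("pts",pts[::4].tolist())
    for a in (-9,-6,-3,0,3,6,9):
        q=model(c,p,hd,dz,a)
        d=np.array([cv2.pointPolygonTest(q,(float(u),float(v)),True) for u,v in pts]); print(a,"mean",d.mean().round(2),"rms",d.std().round(2))
E
python3 - <<'E'
from ed import *
o=monitor.get_obs(); p,r=tool(); print(p.round(4),r.as_euler('ZYX',degrees=True).round(1),o["time_s"])
c=eyes.camera("scene"); hd=np.radians(100.5); u,v=proj(c,[.5345,.026,p[2]]).astype(int)[0]; print(u,v)
tilt((u-30,v-25,u-3,v+25),hd)
t=eyes.camera("top"); hsv=cv2.cvtColor(t["img"],cv2.COLOR_RGB2HSV).astype(int); H,S,V=hsv[...,0],hsv[...,1],hsv[...,2]
L=np.full(H.shape,'.'); L[(V<55)]='#'; L[(H>95)&(H<125)&(S>90)&(V>45)]='b'; L[((H<6)|(H>172))&(S>190)&(V>55)]='R'; L[(S<45)&(V>110)]='w'
u,v=proj(t,[.5345,.026,.1]).astype(int)[0]; print(u,v); print("\n".join("%3d "%y+"".join(L[y,u-32:u+32]) for y in range(v-26,v+28,2)))
A=np.linspace(0,6.28,90); 
for rr,z in((.034,.136),(.054,.12)):
    q=proj(t,np.c_[.5345+rr*np.cos(A),.026+rr*np.sin(A),0*A+z]); print(q.min(0),q.max(0))
E
```

```text
[0.5212 0.0926 0.1193] [1.005e+02 1.000e-01 1.799e+02] 29.0
275 174
pts [[257, 173], [257, 177], [260, 181], [267, 185]]
-9 mean 1.53 rms 2.16
-6 mean 1.6 rms 1.16
-3 mean 1.34 rms 0.39
0 mean 0.81 rms 0.39
3 mean 0.09 rms 0.7
6 mean -0.73 rms 0.85
9 mean -1.59 rms 0.91
252 210
184 ###################.............................................
186 ###################..........bbbbbbb............................
188 ####################...bbbb.##########bbbbb.....................
190 #####################b##.................##bbb..................
192 #####################.......................##bbb...............
194 ####.#########.#########...w..................##bbb.............
196 ####......##...#######................##.....#..##bbb...........
198 ###............#######......wwwwwwww..............##bb..........
200 ###b...........#######..w...wwwwwwwww...........#..##bb.........
202 ###............#.#####..w..www...................#.###bb........
204 ##.............#.#####.........RRRR..............#..###b........
206 ##.............#.#########.##RRRRRRRR............##.###b..
[... 453 characters left out ...]
.wwwwwww........#########bb.........
222 ...b..b..bbb#############............ww...#############.........
224 ....b..b....##########.#########......####################......
226 ....b.......###############.#####......#########bbb##########...
228 b.bb...b.b.##########bb##########..###############...##########.
230 b.b.b.bb.b.b#########bbbbb######################........########
232 .b......b..b##########.bbb######bbbbbbbbb####.............######
234 b.bb.b.bb..##########....########b###........................###
236 ..bb....b.####b#####.....#######................................
[235.73894832 193.63153401] [268.36060914 226.31913934]
[227.00862469 184.70680657] [277.81044784 235.61084241]
```

Level and centred. Turning about the nest's axis.

>>> arm_command --pt "0 -0.0018 0 0 0 -0.01 0" --pt "0 -0.0036 0 0 0 -0.02 0" --pt "-0.0001 -0.0053 0 0 0 -0.03 0" --pt "-0.0001 -0.0071 0 0 0 -0.04 0" --pt "-0.0002 -0.0089 0 0 0 -0.05 0" --pt "-0.0002 -0.0107 0 0 0 -0.06 0" --pt "-0.0003 -0.0107 0 0 0 -0.06 0" --pt "-0.0002 -0.0107 0 0 0 -0.06 0" --pt "-0.0003 -0.0107 0 0 0 -0.06 0" --pt "-0.0002 -0.0107 0 0 0 -0.06 0"

```text
time_s: 30.15
tool_pos: [0.4985, 0.0841, 0.1193]
tool_rot: [0.001, 0.493, 0.87, 0.0]
ft_force: [0.0, -0.5, -1.4]
grip_width: 0.0115
finger_force: 30.0
```

>>> arm_command --pt "-0.0003 -0.0107 0 0 0 -0.06 0" --pt "-0.0002 -0.0107 0 0 0 -0.06 0" --pt "-0.0003 -0.0107 0 0 0 -0.06 0" --pt "-0.0002 -0.0107 0 0 0 -0.06 0" --pt "-0.0003 -0.0107 0 0 0 -0.06 0" --pt "-0.0002 -0.0107 0 0 0 -0.06 0" --pt "-0.0003 -0.0107 0 0 0 -0.06 0" --pt "-0.0002 -0.0107 0 0 0 -0.06 0" --pt "-0.0003 -0.0107 0 0 0 -0.06 0" --pt "-0.0002 -0.0107 0 0 0 -0.06 0"

```text
time_s: 31.15
tool_pos: [0.4756, 0.0619, 0.1192]
tool_rot: [0.001, 0.276, 0.961, -0.0]
ft_force: [-0.0, -0.2, -2.0]
grip_width: 0.0117
finger_force: 30.0
```

```bash
python3 - <<'E'
from h import *
o=monitor.get_obs(); p,r=tool(); e=r.as_euler('ZYX',degrees=True); h=np.radians(e[0]); print(p.round(4),e.round(1),"axis",(p[:2]-.068*np.array([np.cos(h),np.sin(h)])).round(4),np.round(o["joints"],2),o["wrist_torque"])
t=eyes.camera("top"); hsv=cv2.cvtColor(t["img"],cv2.COLOR_RGB2HSV).astype(int); H,S,V=hsv[...,0],hsv[...,1],hsv[...,2]
m=(((H<6)|(H>172))&(S>190)&(V>40)).astype(np.uint8); m[225:]=0; n,l,st,ce=cv2.connectedComponentsWithStats(m); print([(int(st[i][4]),ce[i].round(1).tolist()) for i in range(1,n) if st[i][4]>15 and st[i][1]>150])
# mat yaw from the red stripe
m=(((H<6)|(H>172))&(S>150)&(V>60)).astype(np.uint8); m[:236]=0;m[256:]=0; ys,xs=np.nonzero(m); k=(xs>190)&(xs<305); P=np.array([ray(t,u,v,.004)[:2] for u,v in zip(xs[k],ys[k])]); f=np.polyfit(P[:,1],P[:,0],1); print("stripe dx/dy",f, "mat yaw",np.degrees(-np.arctan(f[0])),len(P),xs[k].min(),xs[k].max())
E
```

```text
[0.4756 0.0619 0.1192] [1.479e+02 1.000e-01 1.800e+02] axis [0.5332 0.0257] [-0.12  0.12  1.95 -0.    1.08 -1.13] [ 0.04302987  0.12200621 -0.01435803]
[(55, [250.9, 208.3])]
stripe dx/dy [-0.0546295   0.45685571] mat yaw 3.126931809917744 228 265 302
```

>>> arm_command --pt "-0.0003 -0.0107 0 0 0 -0.06 0" --pt "-0.0002 -0.0107 0 0 0 -0.06 0" --pt "-0.0003 -0.0107 0 0 0 -0.06 0" --pt "-0.0002 -0.0107 0 0 0 -0.06 0" --pt "-0.0003 -0.0107 0 0 0 -0.06 0" --pt "-0.0002 -0.0107 0 0 0 -0.06 0" --pt "-0.0003 -0.0107 0 0 0 -0.06 0" --pt "-0.0002 -0.0107 0 0 0 -0.06 0" --pt "-0.0003 -0.0107 0 0 0 -0.06 0" --pt "-0.0002 -0.0107 0 0 0 -0.06 0"

```text
time_s: 32.2
tool_pos: [0.4656, 0.0317, 0.1193]
tool_rot: [0.001, 0.045, 0.999, -0.001]
ft_force: [0.1, -0.3, -2.3]
grip_width: 0.0116
finger_force: 30.0
```

>>> arm_command --pt "-0.0003 -0.0107 0 0 0 -0.06 0" --pt "-0.0002 -0.0089 0 0 0 -0.05 0" --pt "-0.0001 -0.0071 0 0 0 -0.04 0" --pt "-0.0001 -0.0053 0 0 0 -0.03 0" --pt "0 -0.0036 0 0 0 -0.02 0" --pt "0 -0.0018 0 0 0 -0.01 0" --pt "0 0 0 0 0 0 0" --pt "0 0 0 0 0 0 0" --pt "0 0 0 0 0 0 0" --pt "0 0 0 0 0 0 0"

```text
time_s: 33.2
tool_pos: [0.4656, 0.0207, 0.1193]
tool_rot: [0.001, -0.036, 0.999, -0.001]
ft_force: [0.3, 0.2, -1.4]
grip_width: 0.0115
finger_force: 30.0
```

```bash
python3 - <<'E'
from ed import *
o=monitor.get_obs(); p,r=tool(); e=r.as_euler('ZYX',degrees=True); h=np.radians(e[0]); ax=p[:2]-.068*np.array([np.cos(h),np.sin(h)]); print(p.round(4),e.round(1),"axis",ax.round(4),o["time_s"],o["joint_velocities"].round(3),o["finger_force"])
c=eyes.camera("scene"); u,v=proj(c,[*ax,p[2]]).astype(int)[0]; tilt((u-30,v-25,u+1,v+25),h)
t=eyes.camera("top"); 
for n,c in(("scene",c),("top",t)):
    hsv=cv2.cvtColor(c["img"],cv2.COLOR_RGB2HSV).astype(int); H,S,V=hsv[...,0],hsv[...,1],hsv[...,2]
    L=np.full(H.shape,'.'); L[(V<55)]='#'; L[(H>=3)&(H<14)&(S>110)&(S<190)&(V>60)]='t'; L[(H>95)&(H<125)&(S>90)&(V>45)]='b'; L[((H<6)|(H>172))&(S>190)&(V>55)]='R'; L[(S<45)&(V>110)]='w'
    u,v=proj(c,[*ax,.12]).astype(int)[0]; print(n,u,v,"pred tomato",proj(c,[*ax,.136]).round(1)); print("\n".join("%3d "%y+"".join(L[y,u-34:u+34]) for y in range(v-26,v+28,2)))
    A=np.linspace(0,6.28,90); q=proj(c,np.c_[ax[0]+.034*np.cos(A),ax[1]+.034*np.sin(A),0*A+.14]); print("white rim",q.min(0).round(1),q.max(0).round(1))
E
```

```text
[0.4656 0.0207 0.1193] [-1.758e+02  1.000e-01 -1.799e+02] axis [0.5334 0.0257] 33.2 [ 0.     0.    -0.001  0.001 -0.    -0.   ] 29.99718401581049
pts [[263, 167], [257, 174], [257, 178], [261, 182], [268, 186]]
-9 mean 1.72 rms 2.48
-6 mean 1.61 rms 1.51
-3 mean 1.27 rms 0.55
0 mean 0.69 rms 0.62
3 mean -0.14 rms 1.54
6 mean -1.18 rms 2.45
9 mean -2.33 rms 3.36
scene 275 174 pred tomato [[276.1 169.5]]
148 wwwwwwwwwwwwwwwwwwwwwwwwwwwwww.....w......www..###########....######
150 wwwwwwwwwwwwwwwwwwwwwww.#t..wwwwww..........www###########.#########
152 wwwwwwwwwwwwwwwwwwwwwww.##ttt.wwwwwwww.......ww#####################
154 wwwwwwwwwwwwwwwwwwwwwwww.##t.#.wwwwwwwwww....ww#####################
156 wwwwwwwwwwwwwwwwwwwwwwwwww#####.wwwwwwwwwwwww..#################....
158 wwwwwwwwwwwwwwwwwwwwwwwwwww.###wwwwwwwwwwwwwwww#################....
160 wwwwwwwwwwwwwwwwwwwwwwwwwwwww##wwwwwwwwwwwwwwww#################....
162 wwww...wwwwwwwwwwwwwwwwwwwwww.#.wwwwwwwwwwwwwww################.....
164 www#############.wwwwwwwwwwwww##wwwwwwwwwwwwwww.##############......
166 www##############.wwwwwww.wwwww..
[... 2663 characters left out ...]
#####
220 ########.t..#####.##..ww..wwwwwwwwww.........#############..t.######
222 #################.t###.....................####.#####bbb#...t.ttttt.
224 ##########################..............####.tt#####bb.#..tt..tttt..
226 ######################################################..t..tt.t..ttt
228 #####b##b##############################################.....tttt.t..
230 ####################################################################
232 ###.######b######b##b########b######################################
234 b.#.##b##.###################b######b####b##########################
236 b.bb...b..#b########b#b##########bbbb########b##b###################
white rim [235.7 194. ] [268.5 226.9]
```

```bash
python3 -c "
from bench import job
print(job.job_done())"
```

```text
the job is handed in; nothing more can be done
None
```

I handed in the job at about 33 s of the 72 s allowed; no verdict came back, but by my last camera check the nest was held still about 10 cm up, level to roughly 3°, handle within about 2° of square to the red edge and tomato centred.

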